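Restock the soldering caddy

ROBOT

A 7-joint arm with a two-finger parallel gripper is mounted at the origin on a cart in front of the work surface, level with it; the furniture and walls round the work are solid. World frame = base frame: x ahead of the robot, y to its left, z up, the work surface at z = 0. Lengths are in mm, angles in rad, forces in N, time in s.
With the tool pointing down it reaches from about 425 to 925 mm from the base axis. Payload 6.8 kg.
Tool frame: the origin (TCP) lies at the very end of the fingers, on their centre line; the grasp point (between the pads) lies 19 mm behind it; z points along the fingers, y is the line along which they close (so a half turn about z gives the same grasp; the last joint's range is limited). The gripper opens to 85 mm and grips with 20 to 120 N. Pads are 22 mm wide; open, the fingers measure 114 mm over their backs; the gripper's body (76 mm by 85 mm) begins 54 mm behind the grasp point. The pads swing forward as they close: fully open they stand 13 mm farther back than shut.
Start: joints at [1.061, 0.477, 0.022, 1.555, -0.011, 1.109, -0.083], TCP at [263.987, -621.256, 198.708] pointing down, gripper open.
Joint ranges: [-2.96, 2.96], [-0.34, 2.1], [-1.41, 1.46], [0.24, 2.44], [-1.37, 4.51], [0.17, 1.92], [-2.96, 2.96]. Speed limits (rad/s): [2.39, 2.39, 3.14, 3.14, 3.14, 3.14, 3.14].

INTERFACE

Orientations are given as a rotation vector (axis times angle).
In Python, from plant import sensors, imaging, ticket gives the robot as it stands.
- The arm moves only by the tool send_rows, never from a script. Its argument "moves" is a list of rows, each a list of 3 entries, a list of its own where there are three numbers: the shift along the tool's x, y, z each as a share of 0.3 m, from -1 to 1, then the turn about the tool's z as a share of pi/2 rad, from -1 to 1, then the opening, from 0 (shut) to 1 (fully open). A call has exactly 5 rows; each row is the pose to reach, as a shift and turn from the pose commanded when the call began, along the tool's axes at that moment; what a row does not reach only later rows make up. A row lasts 1/8 s, in which the tool goes at most 62.5 mm and 10.7 degrees, less where a joint would pass 70% of its speed; a pose out of reach is approached as far as the arm can. A call with a number of a shift or a turn outside -1 to 1 is refused whole. A call with a gripper value outside its range is refused whole. The fingers move at their own pace and stop on an object; the grip force is fixed at half the most. Time passes only in rows, so rows that repeat a pose let the fingers close, or fill a call up. It gives the time, the measured TCP pose, the force, the opening and the grip force at its end, in the units of the state.
- sensors.read_state(): the state, without advancing time (a new reading comes with each control period).
- imaging.grab_frame(name): name is "scene" or "top" or "wrist"; returns a dict with "img" (420x560x3 uint8, red, green, blue), "depth" (420x560 float32, mm along the optical axis (not along the pixel's ray), 0 where there is no reading), "fx", "fy", "cx", "cy" (pixels), "k1" (the pictures are not rectified: a ray, as slopes to the right and down, at radius r is drawn at 1 + k1 r^2 times it, then the intrinsics apply), "R" (3x3) and "t" (3): a world point X has camera coordinates R X + t; the wrist camera has in their place "hand_eye" (4x4, takes a point from camera to tool coordinates, whose origin is the TCP and whose axes are the flange's). Camera axes: x right, y down, z forward; pixel columns grow to the right and rows downward; lengths in mm; the calibration is good to about 2 mm. A picture is of the moment at which its call begins: read the wrist's pose just before it.
- ticket.hand_in(): hands the job in; it is judged then, once.
The state is a dict: "clock": time; "joints": joint angles; "qvel": joint speeds; "tau": joint torques, N m; "position": TCP position; "eef_rot": TCP orientation; "wrist_force": force on the tool from outside, world axes, zero at the start; "moment": the same for the moment, N m; "opening": opening from 0.0 (shut) to 1.0 (fully open); "finger_force": force on a finger pad.
Only numpy, scipy, OpenCV 4.12 (cv2) and the standard library are available. Lean on these libraries where they do the work, as an engineer would, in place of code of your own. Each camera call takes 0.05 s, during which the arm holds its last target. There are 200 camera calls.

TASK

Restock the soldering caddy: stand the larger solder reel in the wide round dish and lay the flat braid reel centrally on top of it, stand the small dropper bottle upright in the narrow round cup, and stand the box of swabs upright in the rectangular bin. Leave the smaller solder reel, the small round tin and the tall bottle where they are.

Things in the scene. Friction and masses are not known exactly. Their poses are not given: they have to be found in the camera images.
- solder_reel: the larger solder reel, standing on one flange: 52 mm across both flanges (black), 42 mm tall, white wire wound to 42 mm across between the flanges (each 2 to 3 mm thick), about 0.35 kg. Origin at the centre of its underside, z up.
- braid_reel: flat reel of desoldering braid (blue flanges, a hole in the middle half covered by an orange patch), lying flat: 36 mm across, 12 mm tall. Origin at the centre of its underside, z up.
- flux_bottle: small amber dropper bottle, standing: 28 mm across, 84 mm tall with its black pointed cap; the straight body is 57 mm tall. Origin at the centre of its underside, z up.
- swab_box: open-topped light blue box of cotton swabs, standing: 45 mm along its x, 52 mm along its y, box 66 mm tall, 79 mm with the swabs. Origin at the centre of its underside, z up.
- solder_reel_fine: the smaller solder reel, not wanted: 42 mm across its white flanges, 30 mm tall. Stays where it is. Origin at the centre of its underside.
- tip_tin: pale round lidded tin with a plain wall (no flanges, no hole) and a red patch on its lid, not wanted: 34 mm across, 14 mm tall. Stays where it is. Origin at the centre of its underside.
- solvent_bottle: tall white bottle with a blue spout, not wanted: 48 mm across, 160 mm tall. Stays where it is. Origin at the centre of its underside.
- wide_dish: fixed grey round dish, the widest of three holders standing in a row, in any order, in the caddy (a shallow aluminium tray 95 x 290 mm, rim 9 mm high): outside 78 mm across, inside 72 mm, 18 mm tall, floor 3 mm thick. Origin at the centre of its underside, 4 mm above the bench; its y axis lies along the row (holders 100 mm apart), its x axis across the row.
- narrow_cup: fixed grey round cup, the narrowest holder in the caddy: outside 52 mm across, inside 46 mm, 24 mm tall, floor 3 mm thick. Origin at the centre of its underside, 4 mm above the bench; y along the row, x across it.
- square_bin: fixed grey open rectangular bin, the one holder with corners: outside 68 mm along its x and 75 mm along its y, inside 62 x 69 mm, 26 mm tall, floor 3 mm thick. Origin at the centre of its underside, 4 mm above the bench; y along the row, x across it.
Not all that is in view belongs to the job. Leave any black look-alike of the square_bin alone.

How it is judged:
By the outcome, as a careful person would: the job done as asked, in the order asked, and still so for the second after the job is handed in, with the robot touching nothing.
It also fails if it takes over 104 s, if anything falls off the work surface, if the arm or the gripper's body presses on something with over 40 N, if the wrist force passes 120 N, or if a joint passes its speed limit or range.

## Working session

There is one attempt and no reset: what is moved stays moved. The work goes in short steps, Python scripts to look and compute and a tool call to move; the robot and the scene stay as the last step left them, time stands still between calls to the robot, and variables do not carry over. Pictures are saved under pics/ and viewed, at most 17 in all, crops included, and the job is handed in when it is done.

Besides the shell and the picture viewer there is one more tool, called as name(argument=value, ...), one argument or row to a line, values as JSON. send_rows: Moves the arm, as the interface text tells. Shift numbers are shares of 0.3 m and turn numbers shares of pi/2 rad, none past 1 either way. Its arguments: {"type":"object","properties":{"moves":{"type":"array"}},"required":["moves"]}

```bash
ls; mkdir -p pics; python3 - <<'E'
from plant import sensors, imaging
import cv2,numpy as np
s=sensors.read_state();print(s)
for n in("scene","top"):
    f=imaging.grab_frame(n);cv2.imwrite(f"pics/{n}0.png",f["img"][:,:,::-1]);np.savez(f"pics/{n}0.npz",**f)
    print(n,{k:f[k] for k in f if k not in("img","depth")})
E
```

```text
pics
{'clock': 0.0, 'joints': array([ 1.0609258 ,  0.47779425,  0.02232271,  1.55645861, -0.01150441,
        1.10930214, -0.08308794]), 'qvel': array([ 1.29529078e-03, -6.78371459e-04, -2.15542051e-03,  1.87560388e-05,
       -2.84390869e-05,  4.55033492e-04,  2.18806817e-04]), 'tau': array([-7.36893326e-04, -5.96445608e+01,  1.60724223e+00, -2.81193835e+01,
        1.23265429e-02,  9.34201526e-03,  2.18103219e-05]), 'position': array([ 263.69365083, -620.64770068,  197.72634331]), 'eef_rot': array([-3.07666849e+00, -6.26582561e-01,  7.65184267e-04]), 'wrist_force': array([-0.00327022, -0.62163124,  1.01051395]), 'moment': array([-0.03006561,  0.01831884,  0.00552645]), 'finger_force': 0.0, 'opening': 0.9998232023230729}
scene {'fx': 527.1742575696803, 'fy': 527.1742575696803, 'cx': 286.10688336879616, 'cy': 210.856567477136, 'k1': 0.0192863470472853, 'R': array([[-0.56062642, -0.82792817,  0.015263  ],
       [-0.58880475,  0.38560984, -0.71036189],
       [ 0.58224306, -0.40723457, -0.7036711 ]]), 't': array([ 282.78429118,  387.8437459 , 1023.92423666])}
top {'fx': 440.0075647923984, 'fy': 440.0075647923984, 'cx': 280.48618363136586, 'cy': 214.95572840533129, 'k1': 0.04146435026974982, 'R': array([[-0.00516525, -0.99991587,  0.01189852],
       [-0.99941506,  0.00475968, -0.03386567],
       [ 0.03380618, -0.01206649, -0.99935556]]), 't': array([ -34.58585361,  564.38221448, 1425.06284909])}
```

View pics/scene0.png

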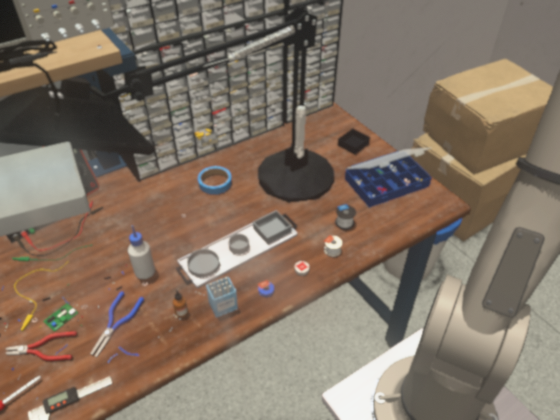

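View pics/top0.png

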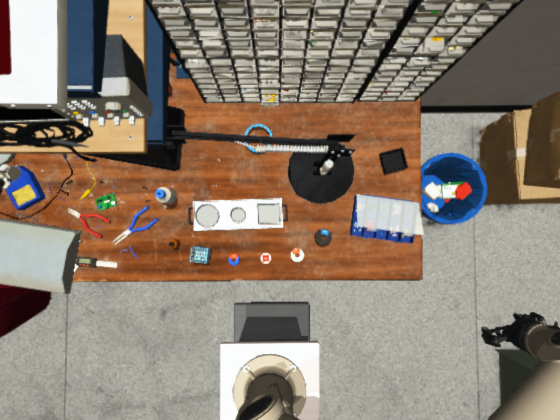

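The scene view shows these items, as (scene px; top px):
- Candidates for the larger reel: black-flanged (345,216; 323,237) and white-flanged (333,246; 297,255).
- Candidates for the braid reel: blue with orange (266,289; 234,259) and pale with red (302,267; 265,258), which is the tin.
- Bottles: amber dropper (180,303; 173,243) and tall white (143,258; 165,195).
- Swab box (222,295; 200,255).
- Holders: dish (204,263; 207,215), cup (239,243; 238,215), bin (273,228; 269,213).
- Black look-alike bin (353,141; 393,160).

I'll confirm with one enlarged crop while measuring.

```bash
cat > h.py <<'E'
import numpy as np,cv2
from scipy.spatial.transform import Rotation as Rn
def rays(f,px):
    px=np.atleast_2d(np.float32(px))
    K=np.array([[f["fx"],0,f["cx"]],[0,f["fy"],f["cy"]],[0,0,1]])
    # k1 forward model is cv2's
    u=cv2.undistortPoints(px.reshape(-1,1,2).astype(np.float64),K,np.array([float(f["k1"]),0,0,0,0])).reshape(-1,2)
    return np.c_[u,np.ones(len(u))]
def plane(f,px,z):
    R,t=f["R"],f["t"];C=-R.T@t;d=rays(f,px)@R
    return C+d*((z-C[2])/d[:,2])[:,None]
def cloud(f):
    h,w=f["depth"].shape;v,u=np.mgrid[:h,:w]
    r=rays(f,np.c_[u.ravel(),v.ravel()])*f["depth"].reshape(-1,1)
    return ((r-f["t"])@f["R"]).reshape(h,w,3)
def load(n):return dict(np.load(f"pics/{n}.npz"))
E
python3 - <<'E'
from h import *
a=load("scene0");b=load("top0")
A=cv2.resize(a["img"][190:330,120:370],(800,448),interpolation=cv2.INTER_CUBIC)
cv2.imwrite("pics/crop1.png",A[:,:,::-1])
P=cloud(b)
for n,(u,v),r,z0 in[("flux",(173,243),8,15),("swab",(200,255),14,20),("braid",(234,259),9,6),("tin",(265,258),9,6),("fine",(297,255),10,10),("reel",(323,237),11,15),("dish",(207,215),15,8),("cup",(238,215),11,10),("bin",(269,213),15,10),("solv",(165,195),14,20)]:
    q=P[v-r:v+r+1,u-r:u+r+1].reshape(-1,3);c=q[q[:,2]>z0]
    if len(c): print(n,plane(b,(u,v),10).round(0)[0],len(c),"mid",((c.max(0)+c.min(0))/2).round(0)[:2],"ext",np.ptp(c,0).round(0),"ztop",c[:,2].max().round(0))
Q=P[:,:,:];m=(Q[...,2]>60)&(Q[...,0]>300)&(Q[...,0]<1000)&(abs(Q[...,1])<600)&(b["depth"]>0)
# obstacle height map coarse (max z per 50mm cell), both views
H={}
S=cloud(a)
for X in(Q[b["depth"]>0],S[a["depth"]>0]):
  for x,y,z in X:
    if 350<x<900 and -400<y<500: k=(int(x//50),int((y+400)//60));H[k]=max(H.get(k,0),z)
print("y",[ -400+60*j for j in range(15)])
for i in range(7,18):print(i*50,[int(H.get((i,j),-1)) for j in range(15)])
E
```

```text
flux [475. 311.  10.] 80 mid [473. 303.] ext [26. 25. 65.] ztop 80.0
swab [436. 224.  10.] 182 mid [465. 113.] ext [ 102.  267. 1423.] ztop 1444.0
braid [422. 114.  10.] 104 mid [422. 114.] ext [40. 58. 12.] ztop 18.0
tin [425.  14.  10.] 94 mid [457.   3.] ext [ 117.   47. 1438.] ztop 1444.0
fine [434. -90.  10.] 123 mid [467. -65.] ext [  97.   89. 1425.] ztop 1444.0
reel [ 492. -175.   10.] 193 mid [ 494. -109.] ext [  48.  178. 1428.] ztop 1444.0
dish [565. 201.  10.] 334 mid [565. 115.] ext [  98.  270. 1436.] ztop 1444.0
cup [565. 101.  10.] 95 mid [554.  58.] ext [  77.  157. 1434.] ztop 1444.0
bin [571.   0.  10.] 186 mid [568.   0.] ext [ 104.   98. 1434.] ztop 1444.0
solv [631. 337.  10.] 262 mid [583. 163.] ext [ 134.  366. 1423.] ztop 1444.0
y [-400, -340, -280, -220, -160, -100, -40, 20, 80, 140, 200, 260, 320, 380, 440]
350 [8, 6, 7, 7, 8, 8, 8, 7, 7, 6, 9, 6, 7, 501, 502]
400 [7, 9, 8, 10, 36, 35, 21, 20, 18, 80, 82, 8, 8, 522, 521]
450 [44, 42, 40, 47, 46, 35, 6, 7, 10, 68, 79, 85, 8, 520, 522]
500 [127, 127, 123, 48, 47, 26, 34, 33, 34, 24, 26, 13, 15, 503, 511]
550 [101, 106, 107, 24, 28, 14, 35, 36, 32, 27, 25, 14, 91, 16, 14]
600 [57, 66, 70, 38, 40, 29, 34, 33, 16, 27, 25, 131, 162, 9, 11]
650 [28, 8, 40, 490, 490, 459, 449, 436, 8, 7, 885, 885, 885, 554, 553]
700 [31, 9, 40, 489, 485, 467, 463, 457, 452, 448, 885, 908, 888, 637, 650]
750 [32, 8, 37, 42, 42, 35, 424, 29, 8, 443, 885, 908, 687, 526, 423]
800 [10, 8, 20, 31, 29, 8, 28, 34, 8, 6, 884, 892, 431, 429, 412]
850 [9, 8, 9, 8, 7, 9, 93, 27, 7, 7, 799, 672, 14, 401, 400]
```

View pics/crop1.png

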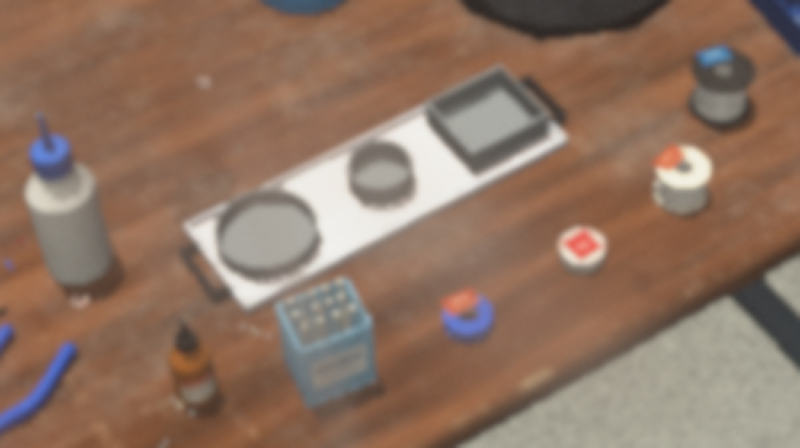

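The crop confirms the picks. The black-flanged reel with grey-white wire at upper right is the larger one. The blue reel with the orange patch is the braid, and the pale disc with the red patch is the tin. The grey bin in the tray is the target; the black look-alike is away from the tray. I'm moving above the larger reel and aligning the tool with the world axes.

send_rows(
  moves=[
    [[0.13, -0.11, 0], 0.06, 1],
    [[0.26, -0.21, 0], 0.12, 1],
    [[0.38, -0.32, 0], 0.18, 1],
    [[0.51, -0.43, 0], 0.22, 1],
    [[0.64, -0.535, 0], 0.256, 1],
  ],
)

```text
clock: 0.72
position: [378.3, -396.7, 198.4]
eef_rot: [-3.141, 0.004, 0.001]
wrist_force: [-0.0, -0.6, 0.2]
opening: 1.0
finger_force: 0.0
```

send_rows(
  moves=[
    [[0.08, -0.15, 0], 0, 1],
    [[0.15, -0.3, 0], 0, 1],
    [[0.23, -0.45, 0], 0, 1],
    [[0.31, -0.6, 0], 0, 1],
    [[0.38, -0.743, 0], 0, 1],
  ],
)

```text
clock: 1.35
position: [492.5, -173.8, 198.5]
eef_rot: [-3.141, -0.0, 0.0]
wrist_force: [0.3, -0.8, -0.1]
opening: 0.997
finger_force: 0.0
```

```bash
cat >> h.py <<'E'
def wrist(name):
    from plant import sensors,imaging
    s=sensors.read_state();f=imaging.grab_frame("wrist")
    W=np.eye(4);W[:3,:3]=Rn.from_rotvec(s["eef_rot"]).as_matrix();W[:3,3]=s["position"]
    T=np.linalg.inv(W@f["hand_eye"]);f["R"]=T[:3,:3];f["t"]=T[:3,3]
    np.savez(f"pics/{name}.npz",**f);cv2.imwrite(f"pics/{name}.png",f["img"][:,:,::-1]);return f
def plan(x,y,z,yaw=0.):
    "yaw: world heading (deg) of tool x, tool down"
    from plant import sensors
    s=sensors.read_state();M=Rn.from_rotvec(s["eef_rot"]).as_matrix()
    cur=np.degrees(np.arctan2(M[1,0],M[0,0]))
    print("at",s["position"].round(1),"yaw",cur.round(2),"tilt",M[:,2].round(3),"open",round(s["opening"],3),"grip",round(s["finger_force"],1),"F",np.round(s["wrist_force"],1),"t",s["clock"])
    d=M.T@(np.array([x,y,z])-s["position"]);turn=((cur-yaw+180)%360-180)/90
    print("shift",(d/300).round(3),"turn",round(turn,3))
E
python3 - <<'E'
from h import *
f=wrist("w1");plan(492,-175,200)
print(f["hand_eye"].round(3),f["fx"])
E
```

```text
at [ 495.6 -166.5  198.7] yaw 0.47 tilt [ 0.002  0.004 -1.   ] open 0.999 grip 0.0 F [2.8 5.6 0.5] t 1.4
shift [-0.012  0.028 -0.005] turn 0.005
[[ 1.00000e-03 -9.44000e-01 -3.29000e-01  8.70290e+01]
 [ 1.00000e+00  1.00000e-03 -1.00000e-03  9.26000e-01]
 [ 1.00000e-03 -3.29000e-01  9.44000e-01 -1.75295e+02]
 [ 0.00000e+00  0.00000e+00  0.00000e+00  1.00000e+00]] 365.19570793490465
```

View pics/w1.png

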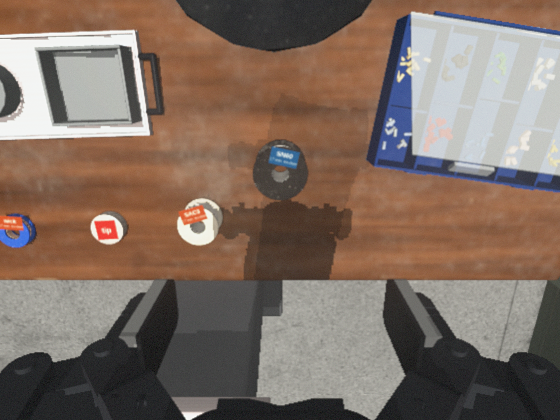

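The wrist view shows the larger reel at (280,168), the fine reel at (199,222), the tin at (109,227), the braid at (15,231) and the bin at (90,85). The arm was still settling during this shot, so I'll re-grab and measure from depth.

```bash
cat >> h.py <<'E'
def top(f,x,y,z,r,tol=7):
    "centre of the top face near (x,y) at height z, from depth mask + rays on the plane"
    P=cloud(f);m=(abs(P[...,2]-z)<tol)&(np.hypot(P[...,0]-x,P[...,1]-y)<r)&(f["depth"]>0)
    m=cv2.morphologyEx(m.astype(np.uint8),cv2.MORPH_OPEN,np.ones((3,3),np.uint8))
    n,L,S,_=cv2.connectedComponentsWithStats(m)
    if n<2: print("none");return
    v,u=np.nonzero(L==1+S[1:,4].argmax());q=plane(f,np.c_[u,v],z)[:,:2].astype(np.float32)
    c,R=cv2.minEnclosingCircle(q);b=cv2.minAreaRect(q)
    print("n",len(q),"z",np.median(P[v,u,2]).round(1),"mean",q.mean(0).round(1),"circ",np.round(c,1),"d",round(2*R,1),"rect",np.round(b[0],1),np.round(b[1],1),round(b[2],1))
    return q
E
python3 - <<'E'
from h import *
f=wrist("w2");plan(492,-175,200)
P=cloud(f)
for p in[(492,-200+0),(430,-140),(470,30)]:
    k=np.hypot(P[...,0]-p[0],P[...,1]-p[1])<12;print(p,np.median(P[k][:,2]).round(1))
print("reel");top(f,492,-175,42,45,6);print("fine");top(f,434,-90,30,40,6);print("braid");top(f,422,114,12,35,5);print("bin rim");top(f,571,0,30,62,5)
b=load("top0")
print("top: reel");top(b,492,-175,42,45,9)
print("top dish");top(b,565,200,22,55,5);print("top cup");top(b,565,101,28,40,8);print("top bin");top(b,568,0,30,60,8);print("swab");top(b,436,222,70,50,14);print("flux");top(b,475,305,70,30,20)
E
```

```text
at [ 494.3 -169.3  198.6] yaw 0.5 tilt [ 0.001  0.003 -1.   ] open 0.998 grip 0.0 F [-0.4 -0.7 -0.3] t 1.45
shift [-0.008  0.019 -0.005] turn 0.006
(492, -200) 257.3
(430, -140) -0.0
(470, 30) 0.2
reel
n 2135 z 42.0 mean [ 496.7 -174.6] circ [ 496.4 -174.7] d 52.3 rect [ 496.4 -174.8] [50.1 50.7] 0.6
fine
n 1123 z 30.0 mean [439.1 -90.5] circ [439.2 -89.8] d 44.0 rect [439.2 -90.4] [41.8 41.1] 0.7
braid
n 800 z 12.2 mean [425.  114.8] circ [425.6 115.7] d 40.1 rect [424.  114.5] [36.8 36.3] 86.2
bin rim
n 1419 z 29.8 mean [574.9   2.7] circ [572.4   0.7] d 100.7 rect [5.727e+02 5.000e-01] [68.1 77. ] 1.7
top: reel
n 188 z 42.0 mean [ 494.5 -173.3] circ [ 494.8 -173.2] d 51.5 rect [ 493.8 -173.6] [47.8 47.7] 89.7
top dish
none
top cup
none
top bin
none
swab
none
flux
n 28 z 64.0 mean [473.7 301.1] circ [473.6 300.7] d 18.4 rect [473.7 301.6] [15.5 12.4] 89.6
```

send_rows(
  moves=[
    [[0.0, 0.0, 0.1], 0, 1],
    [[0.0, 0.0, 0.2], 0, 1],
    [[0, 0, 0.3], 0, 1],
    [[0, 0, 0.3], 0, 1],
    [[0, 0, 0.3], 0, 1],
  ],
)

```text
clock: 2.08
position: [492.4, -176.1, 109.6]
eef_rot: [3.141, -0.001, 0.001]
wrist_force: [0.4, 0.4, -0.4]
opening: 0.999
finger_force: 0.0
```

```bash
python3 - <<'E'
from h import *
plan(496.4,-174.6,20)
f=wrist("w3")
print("reel");top(f,496,-175,42,45,6);plan(496.4,-174.6,20)
E
```

```text
at [ 492.4 -176.1  109.6] yaw -0.05 tilt [ 0.001 -0.    -1.   ] open 0.999 grip 0.0 F [ 0.4  0.4 -0.4] t 2.075
shift [ 0.013 -0.005  0.299] turn -0.001
reel
n 3693 z 42.0 mean [ 496.9 -174.6] circ [ 496.4 -174.5] d 52.3 rect [ 496.3 -174.6] [50.9 50.5] 90.0
at [ 492.8 -176.1  110. ] yaw -0.04 tilt [ 0.002 -0.001 -1.   ] open 0.999 grip 0.0 F [-0.4  0.1 -0. ] t 2.125
shift [ 0.011 -0.005  0.3  ] turn -0.0
```

send_rows(
  moves=[
    [[0.012, -0.005, 0.08], 0, 1],
    [[0.012, -0.005, 0.16], 0, 1],
    [[0.012, -0.005, 0.24], 0, 1],
    [[0.012, -0.005, 0.3], 0, 1],
    [[0.012, -0.005, 0.3], 0, 1],
  ],
)

```text
clock: 2.75
position: [495.6, -174.2, 18.8]
eef_rot: [-3.142, 0.001, 0.001]
wrist_force: [-1.1, -0.8, 0.2]
opening: 0.999
finger_force: 0.0
```

send_rows(
  moves=[
    [[0, 0, 0], 0, 0],
    [[0, 0, 0], 0, 0],
    [[0, 0, 0], 0, 0],
    [[0, 0, 0], 0, 0],
    [[0, 0, 0], 0, 0],
  ],
)

```text
clock: 3.38
position: [495.7, -174.1, 18.8]
eef_rot: [3.142, -0.001, 0.0]
wrist_force: [0.3, 0.2, -0.0]
opening: 0.002
finger_force: 0.0
```

send_rows(
  moves=[
    [[0, 0, 0], 0, 0],
    [[0, 0, 0], 0, 0],
    [[0, 0, -0.05], 0, 0],
    [[0, 0, -0.1], 0, 0],
    [[0, 0, -0.1], 0, 0],
  ],
)

```text
clock: 4.0
position: [497.1, -174.5, 50.6]
eef_rot: [3.141, -0.001, 0.006]
wrist_force: [-0.9, -0.4, -0.0]
opening: -0.0
finger_force: 0.0
```

The fingers closed on nothing, so I'm looking.

```bash
python3 - <<'E'
from h import *
f=wrist("w4");plan(496.4,-174.6,50);top(f,496,-175,42,120,6)
from plant import imaging
g=imaging.grab_frame("scene");np.savez("pics/scene1.npz",**g)
a=cv2.resize(g["img"][130:330,200:450],(500,400));cv2.imwrite("pics/w4s.png",np.hstack([cv2.resize(f["img"],(300,400)),a])[:,:,::-1])
E
```

```text
at [ 496.4 -174.3   49.8] yaw -0.02 tilt [ 0.002 -0.001 -1.   ] open -0.001 grip 0.0 F [-0.5 -0.3  0.6] t 4.05
shift [-0.     0.001 -0.001] turn -0.0
n 4770 z 42.0 mean [ 501.  -174.4] circ [ 496.6 -174.5] d 52.1 rect [ 500.1 -174.4] [43.5 51.3] 2.1
```

View pics/w4s.png

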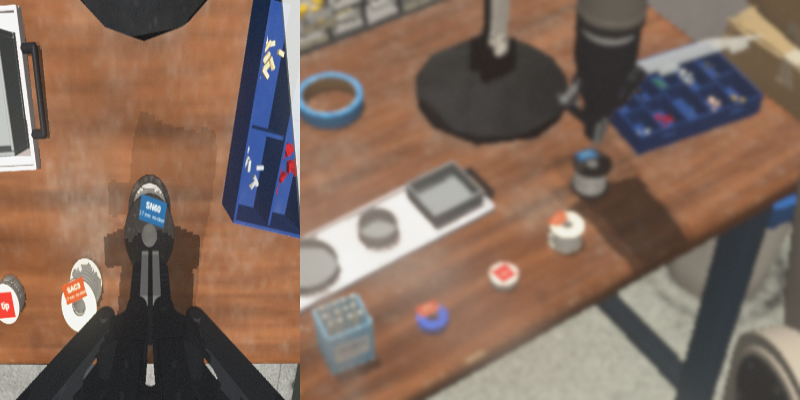

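The reel is unmoved at (496.6,-174.5), with the shut fingers just above it. I'll retry and watch the closing through the state and camera.

send_rows(
  moves=[
    [[0, 0, -0.03], 0, 1],
    [[0, 0, -0.05], 0, 1],
    [[0, 0, -0.05], 0, 1],
    [[0, 0, -0.05], 0, 1],
    [[0, 0, -0.05], 0, 1],
  ],
)

```text
clock: 4.72
position: [495.4, -174.0, 63.5]
eef_rot: [-3.141, 0.001, 0.001]
wrist_force: [0.8, 0.2, -0.0]
opening: 0.994
finger_force: 0.0
```

send_rows(
  moves=[
    [[0, 0, 0.08], 0, 1],
    [[0, 0, 0.155], 0, 1],
    [[0, 0, 0.155], 0, 1],
    [[0, 0, 0.155], 0, 1],
    [[0, 0, 0.155], 0, 0],
  ],
)

```text
clock: 5.35
position: [496.4, -174.3, 18.1]
eef_rot: [3.141, -0.001, 0.002]
wrist_force: [-0.3, -0.3, 0.0]
opening: 0.815
finger_force: 0.0
```

```bash
python3 - <<'E'
from h import *
from plant import sensors,imaging
for i in range(8):
    s=sensors.read_state();print(s["clock"],s["position"].round(1),round(s["opening"],3),round(s["finger_force"],1),s["wrist_force"].round(1))
    f=wrist(f"c{i}")
a=np.hstack([cv2.resize(load(f"c{i}")["img"][100:420,100:460],(266,236)) for i in(0,3,6)])
cv2.imwrite("pics/close.png",a[:,:,::-1])
E
```

```text
5.35 [ 496.4 -174.3   18.1] 0.815 0.0 [-0.3 -0.3  0. ]
5.4 [ 496.3 -174.3   18.1] 0.737 0.0 [ 0.4  0.3 -0.5]
5.45 [ 496.2 -174.3   18. ] 0.647 0.0 [-0.6  0.9 -0.7]
5.5 [ 496.1 -174.2   17.8] 0.561 0.0 [0.3 0.5 0.6]
5.55 [ 495.9 -174.2   17.7] 0.468 0.0 [ 0.3 -0.5 -0.8]
5.6 [ 495.9 -174.2   17.6] 0.38 0.0 [-0.4 -0.5 -0.8]
5.65 [ 495.8 -174.1   17.5] 0.281 0.0 [ 0.1  0.3 -0. ]
5.7 [ 495.7 -174.1   17.4] 0.19 0.0 [-0.5  0.7 -0.2]
```

View pics/close.png

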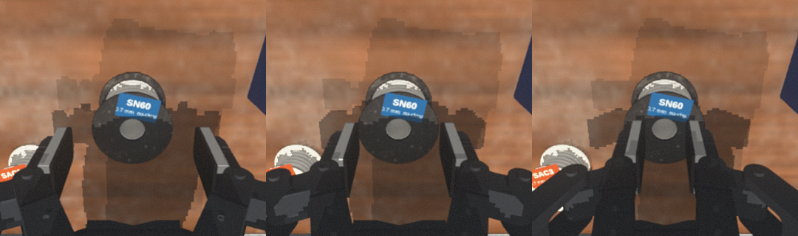

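The fingers pass over the reel without touching it. I'll check where the tips really are, from both cameras' depth, against the reported TCP.

```bash
python3 - <<'E'
from h import *
from plant import imaging,sensors
def proj(f,X):
    c=f["R"]@np.array(X)+f["t"];s=c[:2]/c[2];r=s@s;s=s*(1+f["k1"]*r);return s*f["fx"]+[f["cx"],f["cy"]]
s1=load("scene1");print("w4: proj TCP scene",proj(s1,(496.4,-174.3,49.8)).round(1))
P=cloud(s1)
for v in range(190,212,3):print(v,[tuple(P[v,u].round().astype(int)) for u in(342,346,350,354)])
for n,T in(("w4",(496.4,-174.3,49.8)),("c7",(495.7,-174.1,17.4))):
    f=load(n);P=cloud(f);print(n,"proj",proj(f,T).round(0))
    q=P[(f["depth"]>0)&(abs(P[...,0]-T[0])<60)&(abs(P[...,1]-T[1])<25)&(P[...,2]>43.5+1)]
    print(len(q),"lowest z percentiles",np.percentile(q[:,2],[0,1,5]).round(1),"of the low ones x,y",np.median(q[q[:,2]<np.percentile(q[:,2],5)],0).round(1))
g=imaging.grab_frame("scene");s=sensors.read_state();np.savez("pics/scene2.npz",**g);print(s["position"],s["opening"],proj(g,s["position"]))
cv2.imwrite("pics/s2.png",cv2.resize(g["img"][130:270,270:430],(800,700-100))[:,:,::-1])
E
```

```text
w4: proj TCP scene [344.6 208.1]
190 [(np.int64(483), np.int64(-145), np.int64(137)), (np.int64(488), np.int64(-163), np.int64(125)), (np.int64(484), np.int64(-172), np.int64(123)), (np.int64(491), np.int64(-193), np.int64(108))]
193 [(np.int64(501), np.int64(-163), np.int64(104)), (np.int64(489), np.int64(-165), np.int64(113)), (np.int64(484), np.int64(-174), np.int64(112)), (np.int64(568), np.int64(-272), np.int64(-3))]
196 [(np.int64(503), np.int64(-167), np.int64(91)), (np.int64(487), np.int64(-165), np.int64(104)), (np.int64(483), np.int64(-174), np.int64(103)), (np.int64(560), np.int64(-264), np.int64(-3))]
199 [(np.int64(566), np.int64(-227), np.int64(0)), (np.int64(489), np.int64(-168), np.int64(91)), (np.int64(485), np.int64(-178), np.int64(89)), (np.int64(547), np.int64(-253), np.int64(1))]
202 [(np.int64(555), np.int64(-218), np.int64(2)), (np.int64(547), np.int64(-225), np.int64(5)), (np.int64(543), np.int64(-236), np.int64(2)), (np.int64(535), np.int64(-244), np.int64(4))]
205 [(np.int64(518), np.int64(-185), np.int64(37)), (np.int64(512), np.int64(-193), np.int64(38)), (np.int64(502), np.int64(-198), np.int64(44)), (np.int64(527), np.int64(-237), np.int64(2))]
208 [(np.int64(505), np.int64(-174), np.int64(43)), (np.int64(497), np.int64(-180), np.int64(46)), (np.int64(495), np.int64(-192), np.int64(42)), (np.int64(488), np.int64(-199), np.int64(44))]
211 [(np.int64(497), np.int64(-168), np.int64(42)), (np.int64(500), np.int64(-184), np.int64(31)), (np.int64(487), np.int64(-186), np.int64(41)), (np.int64(481), np.int64(-194), np.int64(41))]
w4 proj [278. 253.]
19451 lowest z percentiles [ 86.3  91.3 100.6] of the low ones x,y [ 509.7 -175.6   95.2]
c7 proj [279. 252.]
16735 lowest z percentiles [50.  55.6 63.8] of the low ones x,y [ 506.5 -183.2   59.2]
[ 495.61006399 -174.14656037   17.26663743] 0.02056348754557841 [343.54736519 217.24291915]
```

View pics/s2.png

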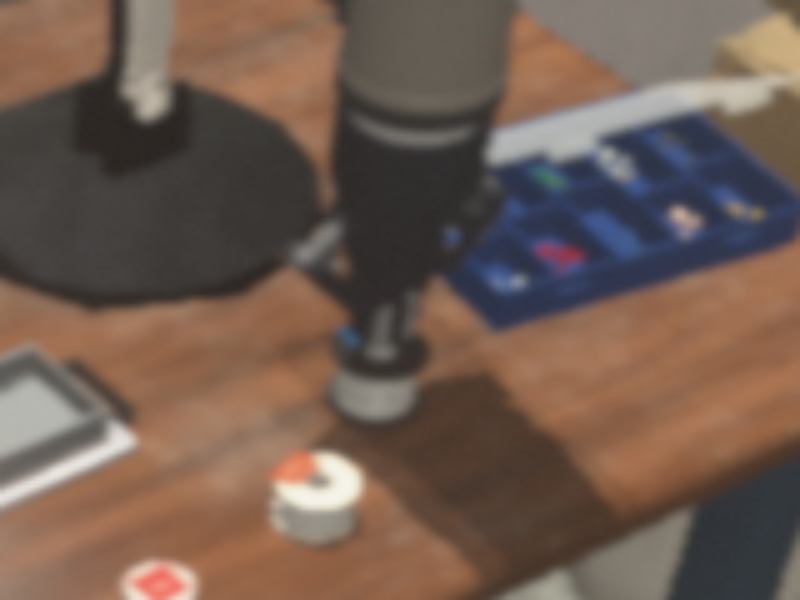

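Measured: the real fingertips sit about 35 mm higher than the reported TCP. The wrist depth gives shut tips at z≈86 with TCP at 50, and the scene depth agrees at ≈89. I'll quantify this for the open gripper from the earlier frames.

```bash
python3 - <<'E'
from h import *
for n,T in(("w2",(494.3,-169.3,198.6)),("w3",(492.4,-176.1,109.6)),("w4",(496.4,-174.3,49.8)),("c0",(496.4,-174.3,18.1)),("c3",(496.1,-174.2,17.8))):
    f=load(n);P=cloud(f)-np.array(T)
    k=(f["depth"]>0)&(abs(P[...,0])<40)&(abs(P[...,1])<75)&(P[...,2]>5+max(0,47-T[2]))&(P[...,2]<140)
    k=cv2.erode(k.astype(np.uint8),np.ones((3,3),np.uint8))>0
    q=P[k]
    print(n,len(q))
    for lo in range(10,80,6):
        w=q[(q[:,2]>=lo)&(q[:,2]<lo+6)]
        if len(w)>3: print("  dz",lo,len(w),"x",w[:,0].min().round(),w[:,0].max().round(),"y",w[:,1].min().round(),w[:,1].max().round(), "inner |y|",abs(w[:,1]).min().round())
E
```

```text
w2 30336
  dz 46 365 x -6.0 15.0 y -47.0 50.0 inner |y| 40.0
  dz 52 817 x -7.0 16.0 y -54.0 58.0 inner |y| 41.0
  dz 58 1038 x -8.0 16.0 y -54.0 58.0 inner |y| 41.0
  dz 64 1160 x -8.0 16.0 y -54.0 58.0 inner |y| 40.0
  dz 70 1387 x -7.0 16.0 y -54.0 58.0 inner |y| 40.0
  dz 76 1327 x -7.0 16.0 y -54.0 58.0 inner |y| 40.0
w3 30538
  dz 46 385 x -8.0 14.0 y -50.0 48.0 inner |y| 41.0
  dz 52 836 x -8.0 14.0 y -56.0 54.0 inner |y| 41.0
  dz 58 1073 x -8.0 14.0 y -56.0 55.0 inner |y| 41.0
  dz 64 1178 x -8.0 14.0 y -57.0 55.0 inner |y| 41.0
  dz 70 1383 x -9.0 14.0 y -57.0 55.0 inner |y| 41.0
  dz 76 1333 x -8.0 14.0 y -56.0 55.0 inner |y| 41.0
w4 34010
  dz 34 59 x 13.0 14.0 y -7.0 5.0 inner |y| 0.0
  dz 40 375 x 9.0 15.0 y -14.0 12.0 inner |y| 0.0
  dz 46 486 x 9.0 15.0 y -14.0 12.0 inner |y| 0.0
  dz 52 552 x 9.0 15.0 y -14.0 12.0 inner |y| 0.0
  dz 58 628 x 8.0 15.0 y -14.0 12.0 inner |y| 0.0
  dz 64 469 x -7.0 15.0 y -14.0 12.0 inner |y| 0.0
  dz 70 925 x -8.0 16.0 y -20.0 17.0 inner |y| 0.0
  dz 76 1824 x -6.0 17.0 y -33.0 30.0 inner |y| 1.0
c0 32712
  dz 40 218 x -7.0 13.0 y -42.0 40.0 inner |y| 34.0
  dz 46 629 x -8.0 14.0 y -49.0 47.0 inner |y| 33.0
  dz 52 853 x -8.0 14.0 y -49.0 47.0 inner |y| 34.0
  dz 58 981 x -8.0 14.0 y -49.0 47.0 inner |y| 33.0
  dz 64 1122 x -8.0 14.0 y -49.0 47.0 inner |y| 34.0
  dz 70 1083 x -9.0 14.0 y -49.0 47.0 inner |y| 33.0
  dz 76 1186 x -4.0 15.0 y -53.0 51.0 inner |y| 34.0
c3 33203
  dz 34 66 x -6.0 13.0 y -30.0 29.0 inner |y| 23.0
  dz 40 475 x -7.0 14.0 y -37.0 35.0 inner |y| 23.0
  dz 46 652 x -7.0 14.0 y -38.0 36.0 inner |y| 23.0
  dz 52 734 x -7.0 14.0 y -38.0 36.0 inner |y| 23.0
  dz 58 868 x -8.0 14.0 y -38.0 36.0 inner |y| 23.0
  dz 64 880 x -7.0 14.0 y -38.0 36.0 inner |y| 23.0
  dz 70 1260 x -8.0 15.0 y -36.0 34.0 inner |y| 23.0
  dz 76 1183 x 1.0 16.0 y -53.0 53.0 inner |y| 24.0
```

The fingers are truly offset. Tips sit 36 mm (shut) to 48 mm (open) above the reported TCP, and about 3 mm toward +x. I'll plan in true-tip coordinates from here on. Opening above the reel, then descending to true tip z≈20.

send_rows(
  moves=[
    [[-0.007, -0.002, 0], 0, 1],
    [[-0.007, -0.002, 0], 0, 1],
    [[-0.007, -0.002, 0], 0, 1],
    [[-0.007, -0.002, 0], 0, 1],
    [[-0.007, -0.002, 0.03], 0, 1],
  ],
)

```text
clock: 6.42
position: [494.2, -173.7, 8.4]
eef_rot: [3.141, -0.001, 0.002]
wrist_force: [-0.3, -0.2, -0.1]
opening: 1.002
finger_force: 0.0
```

send_rows(
  moves=[
    [[0, 0, 0.05], 0, 1],
    [[0, 0, 0.09], 0, 1],
    [[0, 0, 0.09], 0, 1],
    [[0, 0, 0.09], 0, 0],
    [[0, 0, 0.09], 0, 0],
  ],
)

```text
clock: 7.05
position: [493.9, -173.6, -18.4]
eef_rot: [3.141, -0.001, 0.001]
wrist_force: [-0.1, -0.6, 0.3]
opening: 0.605
finger_force: 0.0
```

send_rows(
  moves=[
    [[0, 0, 0], 0, 0],
    [[0, 0, 0], 0, 0],
    [[0, 0, 0], 0, 0],
    [[0, 0, 0], 0, 0],
    [[0, 0, 0], 0, 0],
  ],
)

```text
clock: 7.68
position: [493.9, -173.6, -17.8]
eef_rot: [3.141, -0.0, 0.002]
wrist_force: [-1.7, 0.4, 5.3]
opening: 0.553
finger_force: 60.4
```

Gripped at 60 N. Lifting and moving toward the row; I'll photograph the holders on the way.

send_rows(
  moves=[
    [[0, 0, -0.1], 0, 0],
    [[0, 0, -0.2], 0, 0],
    [[0, 0, -0.35], 0, 0],
    [[0, 0, -0.5], 0, 0],
    [[0, -0.1, -0.5], 0, 0],
  ],
)

```text
clock: 8.3
position: [495.9, -146.2, 135.0]
eef_rot: [3.139, -0.008, 0.012]
wrist_force: [-0.2, 1.3, -3.4]
opening: 0.553
finger_force: 62.1
```

send_rows(
  moves=[
    [[0, -0.15, 0], 0, 0],
    [[0, -0.3, 0], 0, 0],
    [[0, -0.45, 0], 0, 0],
    [[0, -0.6, 0], 0, 0],
    [[0, -0.75, 0], 0, 0],
  ],
)

```text
clock: 8.93
position: [493.1, 82.7, 131.2]
eef_rot: [3.141, -0.001, -0.0]
wrist_force: [0.7, 1.4, -2.6]
opening: 0.552
finger_force: 62.2
```

send_rows(
  moves=[
    [[0, -0.1, 0], 0, 0],
    [[0, -0.15, 0], 0, 0],
    [[0, -0.15, 0], 0, 0],
    [[0, -0.15, 0], 0, 0],
    [[0, -0.15, 0], 0, 0],
  ],
)

```text
clock: 9.55
position: [493.7, 124.9, 131.1]
eef_rot: [3.141, -0.004, -0.0]
wrist_force: [1.7, -0.0, -3.8]
opening: 0.556
finger_force: 62.2
```

```bash
python3 - <<'E'
from h import *
f=wrist("w5");plan(562,200,100)
for n,a in dict(dish=(565,200,22,50,4),cup=(565,101,28,36,4),bin=(572,0.5,30,62,5),swab=(436,222,66,45,5),flux=(475,305,50,30,30),braid=(425,115,12,35,5)).items():print(n);top(f,*a)
E
```

```text
at [493.7 125.1 131.1] yaw -0.14 tilt [-0.    -0.001 -1.   ] open 0.551 grip 62.2 F [ 0.7  0.5 -2.4] t 9.6
shift [ 0.227 -0.25   0.104] turn -0.002
dish
n 1493 z 21.9 mean [568.7 203.2] circ [567.5 200.9] d 78.0 rect [567.1 200.7] [77.  76.6] 41.5
cup
n 920 z 27.8 mean [570.8 100.2] circ [570.5 101.3] d 51.6 rect [570.1 101. ] [50.6 50.3] 89.9
bin
n 2120 z 29.5 mean [5.754e+02 3.000e-01] circ [572.9   2.5] d 100.5 rect [572.8   2.6] [68.  76.1] 1.8
swab
n 478 z 65.1 mean [461.9 213.4] circ [455.3 215.6] d 55.3 rect [456.1 215.8] [53.1 21.9] 81.6
flux
n 1965 z 48.1 mean [480.6 297.7] circ [478.6 300.7] d 60.2 rect [478.9 300.8] [27.  60.1] 26.3
braid
none
```

View pics/w5.png

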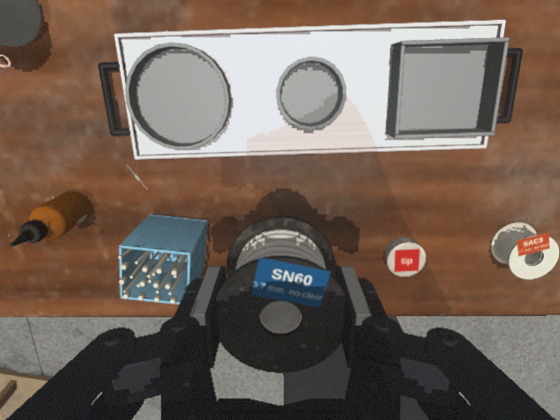

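Holders from the rim fits: dish (567.3,200.8) ⌀78, cup (570.3,101.2) ⌀52 and bin (572.8,2.5), so the row is turned about 1.6°. In the picture the dish is at (180,95), the cup at (312,93), the bin at (443,88), the swab box at (160,258) and the flux bottle at (55,215). Next I'll check the held reel and plan the move.

```bash
python3 - <<'E'
from h import *
f=load("w5");P=cloud(f);print("held reel");q=top(f,496.4,124,191,40,6)
k=(f["depth"]>0)&(np.hypot(P[...,0]-496,P[...,1]-124)<24)&(P[...,2]>180)&(P[...,2]<200)
A=P[k];c=np.linalg.lstsq(np.c_[A[:,:2]-[496,124],np.ones(len(A))],A[:,2],rcond=None)[0];print("slope x,y, z",c.round(3))
plan(564.7,201.7,-8)
E
```

```text
held reel
n 13010 z 190.8 mean [498.3 123.9] circ [499.6 123.9] d 77.0 rect [500.7 124.1] [58.4 57.5] 45.9
slope x,y, z [2.10000e-02 1.00000e-03 1.90591e+02]
at [493.7 125.1 131.1] yaw -0.14 tilt [-0.    -0.001 -1.   ] open 0.551 grip 62.2 F [ 0.7  0.5 -2.4] t 9.6
shift [ 0.236 -0.256  0.464] turn -0.002
```

send_rows(
  moves=[
    [[0.08, -0.09, 0], 0, 0],
    [[0.16, -0.18, 0], 0, 0],
    [[0.237, -0.256, 0.08], 0, 0],
    [[0.237, -0.256, 0.2], 0, 0],
    [[0.237, -0.256, 0.3], 0, 0],
  ],
)

```text
clock: 10.22
position: [564.8, 202.6, 39.7]
eef_rot: [3.141, -0.002, -0.001]
wrist_force: [-0.3, 1.5, -2.9]
opening: 0.555
finger_force: 62.3
```

```bash
python3 - <<'E'
from h import *
f=wrist("w6");plan(564.7,201.7,-10)
E
```

```text
at [562.1 201.3  35.9] yaw -0.06 tilt [-0.006 -0.003 -1.   ] open 0.553 grip 62.5 F [-2.4 -0.9 -6.5] t 10.275
shift [ 0.009 -0.002  0.153] turn -0.001
```

send_rows(
  moves=[
    [[0, 0, 0.06], 0, 0],
    [[0, 0, 0.11], 0, 0],
    [[0, 0, 0.15], 0, 0],
    [[0, 0, 0.165], 0, 0],
    [[0, 0, 0.17], 0, 0],
  ],
)

```text
clock: 10.9
position: [564.9, 203.4, -9.8]
eef_rot: [-3.141, 0.001, -0.0]
wrist_force: [0.2, -0.4, -2.9]
opening: 0.551
finger_force: 62.6
```

```bash
python3 - <<'E'
from h import *
f=wrist("w7");plan(564.7,201.7,-11)
P=cloud(f);top(f,567,201,49,35,5)
E
```

```text
at [565.  203.4  -9.7] yaw -0.02 tilt [ 0.  0. -1.] open 0.554 grip 62.6 F [ 0.1  0.1 -1.8] t 10.95
shift [-0.001  0.006  0.004] turn -0.0
n 12442 z 49.9 mean [568.5 202. ] circ [573. 200.] d 69.1 rect [569.7 203.5] [57.3 55.2] 50.8
```

send_rows(
  moves=[
    [[0, 0.005, 0.003], 0, 0],
    [[0, 0.005, 0.003], 0, 0],
    [[0, 0.005, 0.003], 0, 1],
    [[0, 0.005, 0.003], 0, 1],
    [[0, 0.005, 0.003], 0, 1],
  ],
)

```text
clock: 11.58
position: [565.0, 201.9, -10.4]
eef_rot: [-3.141, 0.001, -0.001]
wrist_force: [-1.1, 0.2, -0.1]
opening: 1.0
finger_force: 0.0
```

send_rows(
  moves=[
    [[0, 0, 0], 0, 1],
    [[0, 0, -0.1], 0, 1],
    [[0, 0, -0.25], 0, 1],
    [[0, 0, -0.4], 0, 1],
    [[0, 0, -0.4], 0, 1],
  ],
)

```text
clock: 12.2
position: [567.4, 203.1, 113.4]
eef_rot: [-3.139, 0.001, -0.011]
wrist_force: [0.8, 0.1, -0.2]
opening: 0.998
finger_force: 0.0
```

send_rows(
  moves=[
    [[-0.15, 0.1, 0], 0, 1],
    [[-0.3, 0.17, 0], 0, 1],
    [[-0.4, 0.17, 0], 0, 1],
    [[-0.4, 0.17, 0], 0, 1],
    [[-0.4, 0.17, 0], 0, 1],
  ],
)

```text
clock: 12.82
position: [445.4, 151.0, 109.2]
eef_rot: [-3.141, 0.0, -0.001]
wrist_force: [-0.6, -0.1, -0.6]
opening: 1.0
finger_force: 0.0
```

```bash
python3 - <<'E'
from h import *
f=wrist("w8");plan(422,116,-30)
print("reel");top(f,567,201,49,35,5);print("braid");top(f,425,115,12,30,4);print("swab");top(f,445,218,66,48,4)
E
```

```text
at [445.7 151.1 109.2] yaw -0.03 tilt [ 0.001  0.    -1.   ] open 1.0 grip 0.0 F [0.1 0.3 0.6] t 12.875
shift [-0.079  0.117  0.464] turn -0.0
reel
n 4286 z 49.2 mean [559.6 200.6] circ [566.2 200.7] d 51.9 rect [558.  200.6] [51.8 34.2] 89.9
braid
n 1372 z 12.0 mean [425.5 114.7] circ [426.1 114.4] d 40.2 rect [424.4 114.7] [36.2 34.8] 0.0
swab
n 310 z 65.5 mean [460.7 203.5] circ [456.1 207.5] d 37.8 rect [461.5 204.3] [37.8 15.1] 59.6
```

View pics/w8.png

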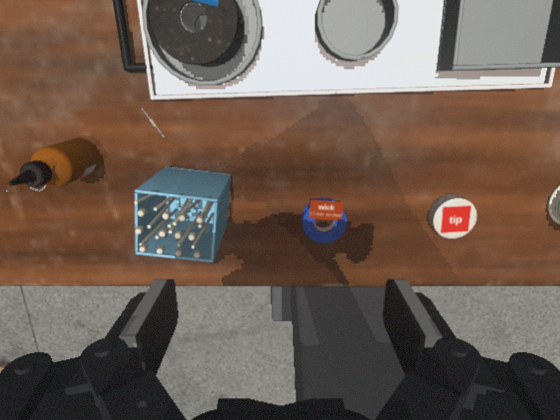

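The reel stands in the dish at (566,200.7) with its top at 49, as it should be. The braid is at pixel (325,222), measured (424.8,114.6) with its top at 12. I'm going for it.

send_rows(
  moves=[
    [[-0.04, 0.06, 0], 0, 1],
    [[-0.079, 0.118, 0.1], 0, 1],
    [[-0.079, 0.118, 0.25], 0, 1],
    [[-0.079, 0.118, 0.4], 0, 1],
    [[-0.079, 0.118, 0.4], 0, 1],
  ],
)

```text
clock: 13.5
position: [418.1, 113.5, -12.9]
eef_rot: [3.139, -0.001, -0.011]
wrist_force: [-0.5, -0.4, 0.4]
opening: 0.997
finger_force: 0.0
```

send_rows(
  moves=[
    [[0, 0, 0.03], 0, 1],
    [[0, 0, 0.06], 0, 1],
    [[0, 0, 0.08], 0, 1],
    [[0, 0, 0.08], 0, 1],
    [[0, 0, 0.08], 0, 1],
  ],
)

```text
clock: 14.12
position: [421.2, 115.5, -34.4]
eef_rot: [-3.141, 0.0, -0.001]
wrist_force: [0.4, 0.0, -0.3]
opening: 0.999
finger_force: 0.0
```

```bash
python3 - <<'E'
from h import *
f=wrist("w9");plan(422,115.6,-35);top(f,425,115,12,26,4)
E
```

```text
at [421.2 115.5 -34.4] yaw -0.01 tilt [ 0.  0. -1.] open 1.0 grip 0.0 F [ 0.9  1.1 -0.4] t 14.175
shift [ 0.003 -0.     0.002] turn -0.0
n 4987 z 12.0 mean [425.6 114.6] circ [426.3 114.4] d 40.7 rect [424.1 114.7] [35.4 36.3] 86.2
```

send_rows(
  moves=[
    [[0.003, 0, 0], 0, 0.4],
    [[0.003, 0, 0], 0, 0],
    [[0.003, 0, 0], 0, 0],
    [[0.003, 0, 0], 0, 0],
    [[0.003, 0, 0], 0, 0],
  ],
)

```text
clock: 14.8
position: [423.2, 115.9, -33.1]
eef_rot: [-3.141, 0.0, -0.004]
wrist_force: [-3.3, -1.1, 23.9]
opening: 0.372
finger_force: 62.1
```

send_rows(
  moves=[
    [[0, 0, 0], 0, 0],
    [[0, 0, 0], 0, 0],
    [[0, 0, -0.05], 0, 0],
    [[0, 0, -0.1], 0, 0],
    [[0, 0, -0.1], 0, 0],
  ],
)

```text
clock: 15.42
position: [422.9, 115.7, -3.5]
eef_rot: [-3.141, 0.001, -0.004]
wrist_force: [0.8, -0.4, -1.2]
opening: 0.368
finger_force: 59.4
```

```bash
python3 - <<'E'
from h import *
f=wrist("w10");plan(563.4,201.5,60)
P=cloud(f);p=P[(f["depth"]>0)&(np.hypot(P[...,0]-425,P[...,1]-114.6)<9)&(P[...,2]<60)];print(np.percentile(p[:,2],[5,50,95]))
top(f,425,114.6,np.median(p[:,2]),26,4)
E
```

```text
at [422.4 115.5  -4.2] yaw -0.04 tilt [ 0.001  0.    -1.   ] open 0.371 grip 59.4 F [ 0.2 -0.4  0.7] t 15.475
shift [ 0.47  -0.287 -0.213] turn -0.0
[-0.61777582 40.63816988 42.40431763]
n 4925 z 41.6 mean [425.4 114. ] circ [425.8 111.8] d 44.5 rect [423.4 112.1] [38.6 36.5] 86.3
```

View pics/w10.png

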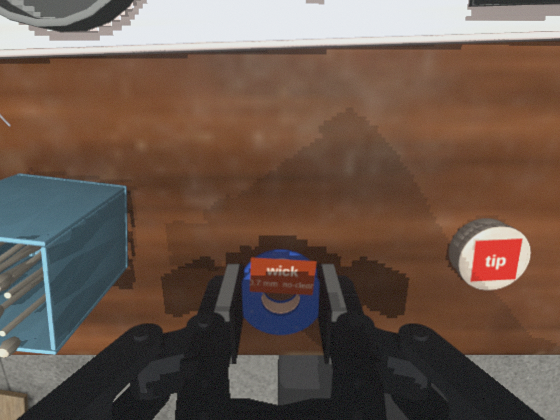

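The braid is held level between the pads at pixel (280,290). I'm moving to above the reel.

send_rows(
  moves=[
    [[0.1, 0, -0.15], 0, 0],
    [[0.25, -0.05, -0.25], 0, 0],
    [[0.4, -0.17, -0.25], 0, 0],
    [[0.472, -0.287, -0.25], 0, 0],
    [[0.472, -0.287, -0.25], 0, 0],
  ],
)

```text
clock: 16.1
position: [564.2, 205.3, 69.6]
eef_rot: [-3.139, -0.005, -0.0]
wrist_force: [-0.5, -0.8, -0.1]
opening: 0.366
finger_force: 59.7
```

send_rows(
  moves=[
    [[0, 0, 0], 0, 0],
    [[0, 0, 0], 0, 0],
    [[0, 0, 0.05], 0, 0],
    [[0, 0, 0.08], 0, 0],
    [[0, 0, 0.08], 0, 0],
  ],
)

```text
clock: 16.73
position: [562.5, 200.9, 44.9]
eef_rot: [3.141, -0.001, -0.004]
wrist_force: [0.4, -0.5, -0.1]
opening: 0.371
finger_force: 59.7
```

```bash
python3 - <<'E'
from h import *
f=wrist("w11");plan(564.6,201.9,16)
print("reel");q=top(f,567,201,49,30,5)
P=cloud(f)
# reel outer rim circle fit (points at larger x visible)
from scipy.optimize import least_squares
m=(abs(P[...,2]-49)<4)&(np.hypot(P[...,0]-567,P[...,1]-201)<32)&(f["depth"]>0)
v,u=np.nonzero(m);q=plane(f,np.c_[u,v],49)[:,:2];a=np.degrees(np.arctan2(q[:,1]-201,q[:,0]-567))
e=[]
for t in range(-60,61,5):
    w=q[abs(a-t)<2.5]
    if len(w)>5:e.append(w[np.hypot(*(w-[567,201]).T).argmax()])
e=np.array(e);r=least_squares(lambda p:np.hypot(e[:,0]-p[0],e[:,1]-p[1])-26,(567,201),loss="soft_l1");print("rim fit",r.x.round(1),len(e))
z=P[(f["depth"]>0)&(np.hypot(P[...,0]-567,P[...,1]-201)<9)&(P[...,2]>55)&(P[...,2]<110)][:,2];print("braid top z",np.median(z));top(f,566.6,200.8,np.median(z),24,4)
E
```

```text
at [563.1 201.2  45.7] yaw -0.02 tilt [-0.001 -0.    -1.   ] open 0.371 grip 59.7 F [-0.4  0.1 -1.2] t 16.775
shift [ 0.005 -0.002  0.099] turn -0.0
reel
n 4229 z 49.0 mean [576.5 200.8] circ [568.1 200.7] d 51.9 rect [575.7 200.8] [34.7 51. ] 0.8
rim fit [567.2 200.6] 25
braid top z 90.08709544936556
n 4995 z 90.0 mean [566.1 200. ] circ [568.8 200.5] d 45.9 rect [564.1 201. ] [43.2 36.3] 86.3
```

```bash
python3 - <<'E'
from h import *
def br(n,z,x,y):
    f=load(n);h=cv2.cvtColor(f["img"],cv2.COLOR_RGB2HSV);P=cloud(f)
    m=(h[...,1]>150)&(h[...,2]>60)&(abs(P[...,2]-z)<2.5)&(np.hypot(P[...,0]-x,P[...,1]-y)<26)
    v,u=np.nonzero(m);q=plane(f,np.c_[u,v],z)[:,:2].astype(np.float32)
    print(n,len(q),cv2.minEnclosingCircle(q),q.min(0),q.max(0),np.percentile(q,[1,99],axis=0).mean(0))
br("w9",12,425,115);br("w11",90,566,200.5);br("w10",41.5,425,114.6)
E
```

```text
w9 2944 ((426.4452819824219, 114.4166030883789), 20.22574806213379) [406.59128  97.56967] [442.93417 132.30481] [424.58539917 114.92793858]
w11 2972 ((566.14697265625, 199.83139038085938), 20.205801010131836) [546.37683 184.39468] [582.8196  215.70526] [564.41568878 200.19447922]
w10 2899 ((426.5364685058594, 114.49961853027344), 20.239559173583984) [406.5824   99.02006] [442.9164  130.73404] [424.57102753 114.79793137]
```

send_rows(
  moves=[
    [[0.008, 0, 0.03], 0, 0],
    [[0.008, 0, 0.06], 0, 0],
    [[0.008, 0, 0.085], 0, 0],
    [[0.008, 0, 0.093], 0, 0],
    [[0.008, 0, 0.093], 0, 0],
  ],
)

```text
clock: 17.4
position: [565.9, 201.5, 18.2]
eef_rot: [3.141, -0.0, -0.0]
wrist_force: [-0.5, -0.1, -0.4]
opening: 0.371
finger_force: 59.7
```

```bash
python3 - <<'E'
from h import *
plan(565.4,201.4,16.6)
E
```

```text
at [565.9 201.5  18.2] yaw -0.02 tilt [-0. -0. -1.] open 0.371 grip 59.7 F [-0.5 -0.1 -0.4] t 17.4
shift [-0.002  0.     0.005] turn -0.0
```

send_rows(
  moves=[
    [[-0.002, 0, 0.005], 0, 0],
    [[-0.002, 0, 0.005], 0, 0],
    [[-0.002, 0, 0.005], 0, 0.6],
    [[-0.002, 0, 0.005], 0, 0.8],
    [[-0.002, 0, 0.005], 0, 1],
  ],
)

```text
clock: 18.02
position: [565.4, 201.5, 17.0]
eef_rot: [-3.142, 0.001, -0.0]
wrist_force: [0.3, 0.0, 0.1]
opening: 0.975
finger_force: 0.0
```

send_rows(
  moves=[
    [[0, 0, 0], 0, 1],
    [[0, 0, -0.07], 0, 1],
    [[0, 0, -0.2], 0, 1],
    [[0, 0, -0.38], 0, 1],
    [[-0.05, -0.05, -0.38], 0, 1],
  ],
)

```text
clock: 18.65
position: [554.3, 216.7, 135.5]
eef_rot: [-3.139, 0.006, -0.014]
wrist_force: [0.1, 1.0, -0.1]
opening: 0.998
finger_force: 0.0
```

send_rows(
  moves=[
    [[-0.12, -0.15, 0], 0, 1],
    [[-0.26, -0.287, 0], 0, 1],
    [[-0.26, -0.287, 0], 0, 1],
    [[-0.26, -0.287, 0], 0, 1],
    [[-0.26, -0.287, 0], 0, 1],
  ],
)

```text
clock: 19.27
position: [473.3, 301.1, 130.5]
eef_rot: [3.141, -0.005, -0.0]
wrist_force: [0.2, 0.0, -0.1]
opening: 1.002
finger_force: 0.0
```

```bash
python3 - <<'E'
from h import *
f=wrist("w12");plan(472,303,130)
print("braid on reel");top(f,567,200.6,61,28,3);print("reel");top(f,567,200.6,49,32,4)
P=cloud(f)
for lo in(15,25,35,45,60,70):
    k=(f["depth"]>0)&(P[...,2]>lo)&(P[...,2]<lo+10)&(np.hypot(P[...,0]-475,P[...,1]-302)<35)
    if k.sum()>20:q=P[k];print(lo,k.sum(),"min",q.min(0).round(1),"max",q.max(0).round(1))
E
```

```text
at [473.4 301.2 130.5] yaw -0.17 tilt [-0.    -0.001 -1.   ] open 0.999 grip 0.0 F [-0.7 -0.4 -0.8] t 19.325
shift [-0.005 -0.006  0.002] turn -0.002
braid on reel
n 2586 z 61.1 mean [567.6 201.2] circ [567.8 200.3] d 41.0 rect [566.3 201.5] [35.9 37. ] 86.5
reel
n 2050 z 49.1 mean [566.9 209.5] circ [567.  201.1] d 52.7 rect [566.4 202.8] [52.2 48.3] 18.2
15 92 min [479.8 290.7  15. ] max [490.8 317.7  25. ]
25 106 min [480.7 291.   25. ] max [490.8 317.6  34.7]
35 176 min [466.  290.5  35.1] max [490.9 317.8  45. ]
45 541 min [464.6 291.5  45. ] max [490.6 317.7  54.6]
60 301 min [469.4 296.2  60.1] max [484.4 311.8  69.5]
70 64 min [476.3 301.1  70.1] max [480.1 307.3  79.8]
```

View pics/w12.png

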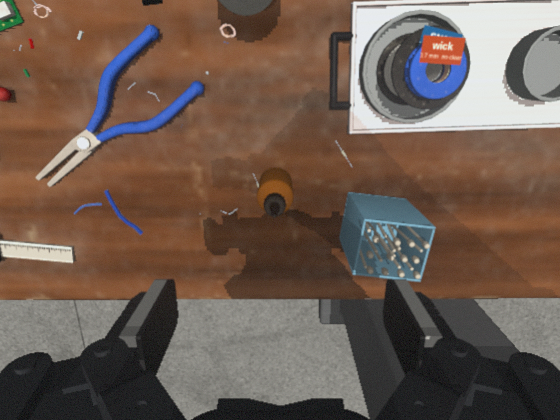

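The braid is centred on the reel: (566.7,201) against (567,201), top at 61. The flux bottle is upright at pixel (274,190), about (477,304.2). The swab box is at pixel (390,245). Now measuring the box from its rim.

```bash
cat >> h.py <<'E'
def box(f,x,y):
    P=cloud(f)
    k=(f["depth"]>0)&(P[...,2]>12)&(P[...,2]<67)&(np.hypot(P[...,0]-x,P[...,1]-y)<48)
    h=cv2.cvtColor(f["img"],cv2.COLOR_RGB2HSV);k&=(h[...,0]>85)&(h[...,0]<115)&(h[...,1]>60)
    k=cv2.morphologyEx(k.astype(np.uint8),cv2.MORPH_OPEN,np.ones((2,2),np.uint8))>0
    q=P[k][:,:2].astype(np.float32);lo,hi=np.percentile(q,[.5,99.5],axis=0)
    b=cv2.minAreaRect(q);print("box n",len(q),"rect",np.round(b[0],1),np.round(b[1],1),round(b[2],1),"pct",lo.round(1),hi.round(1))
E
python3 - <<'E'
from h import *
for n in("w12","w8","w5"):
    box(load(n),440,220)
plan(474.2,305.2,-14)
E
```

```text
box n 4058 rect [473.1 223. ] [221.9  81.9] 23.8 pct [381.6 162. ] [486.4 255.1]
box n 4358 rect [459.3 209.1] [ 62.8 181.2] 66.2 pct [385.4 189.7] [467.3 249.4]
box n 3784 rect [480.5 200.4] [ 61.2 244.8] 66.7 pct [376.8 158.7] [503.4 244.7]
at [473.4 301.2 130.5] yaw -0.17 tilt [-0.    -0.001 -1.   ] open 0.999 grip 0.0 F [-0.7 -0.4 -0.8] t 19.325
shift [ 0.003 -0.014  0.482] turn -0.002
```

send_rows(
  moves=[
    [[0.003, -0.013, 0], 0, 0.65],
    [[0.003, -0.013, 0.05], 0, 0.65],
    [[0.003, -0.013, 0.15], 0, 0.65],
    [[0.003, -0.013, 0.25], 0, 0.65],
    [[0.003, -0.013, 0.25], 0, 0.65],
  ],
)

```text
clock: 19.95
position: [471.3, 304.9, 53.1]
eef_rot: [3.138, -0.0, -0.007]
wrist_force: [-0.6, 0.2, -0.5]
opening: 0.65
finger_force: 0.0
```

```bash
python3 - <<'E'
from h import *
f=wrist("w13");plan(474.2,305.2,-10.5)
P=cloud(f)
for lo in(35,45):
    k=(f["depth"]>0)&(P[...,2]>lo)&(P[...,2]<lo+9)&(np.hypot(P[...,0]-475,P[...,1]-304)<19)
    q=P[k];print(lo,k.sum(),np.percentile(q,1,axis=0).round(1),np.percentile(q,99,axis=0).round(1))
E
```

```text
at [472.4 305.8  54.7] yaw -0.02 tilt [-0.002 -0.002 -1.   ] open 0.654 grip 0.0 F [ 0.3 -0.  -0.3] t 20.0
shift [0.006 0.002 0.217] turn -0.0
35 285 [476.6 290.4  35.1] [490.7 317.9  44. ]
45 1046 [469.1 291.7  45.1] [489.6 316.8  53.8]
```

send_rows(
  moves=[
    [[0, 0, 0.07], 0, 0.65],
    [[0, 0, 0.15], 0, 0.65],
    [[0, 0, 0.22], 0, 0.65],
    [[0, 0, 0.22], 0, 0.65],
    [[0, 0, 0.22], 0, 0],
  ],
)

```text
clock: 20.62
position: [474.2, 307.2, -8.7]
eef_rot: [-3.14, 0.001, -0.003]
wrist_force: [-0.3, -0.3, -0.1]
opening: 0.452
finger_force: 0.0
```

send_rows(
  moves=[
    [[0, 0, 0], 0, 0],
    [[0, 0, 0], 0, 0],
    [[0, 0, 0], 0, 0],
    [[0, 0, 0], 0, 0],
    [[0, 0, 0], 0, 0],
  ],
)

```text
clock: 21.25
position: [474.3, 307.2, -8.5]
eef_rot: [-3.14, 0.001, -0.003]
wrist_force: [-1.9, -1.6, 7.0]
opening: 0.311
finger_force: 58.8
```

send_rows(
  moves=[
    [[0, 0, -0.1], 0, 0],
    [[0, 0, -0.25], 0, 0],
    [[0, 0, -0.45], 0, 0],
    [[0, 0, -0.45], 0, 0],
    [[0, 0, -0.45], 0, 0],
  ],
)

```text
clock: 21.88
position: [473.3, 306.3, 125.2]
eef_rot: [-3.141, 0.001, -0.001]
wrist_force: [-0.3, -0.1, -0.9]
opening: 0.31
finger_force: 59.0
```

```bash
python3 - <<'E'
from h import *
f=wrist("w14");plan(567.5,102.2,125)
E
```

```text
at [472.7 305.9 124.3] yaw -0.02 tilt [-0.001 -0.001 -1.   ] open 0.312 grip 59.0 F [-0.5 -0.5  0.1] t 21.925
shift [ 0.316  0.679 -0.002] turn -0.0
```

View pics/w14.png

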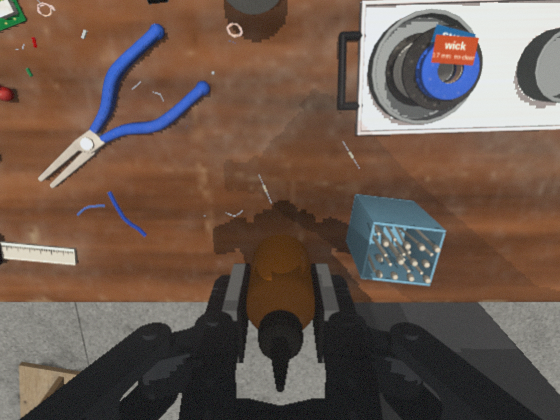

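The bottle is held upright at pixel (282,290). Moving over the cup.

send_rows(
  moves=[
    [[0.07, 0.15, 0], 0, 0],
    [[0.14, 0.31, 0], 0, 0],
    [[0.22, 0.48, 0], 0, 0],
    [[0.28, 0.61, 0], 0, 0],
    [[0.315, 0.68, 0], 0, 0],
  ],
)

```text
clock: 22.55
position: [567.4, 98.9, 123.0]
eef_rot: [3.14, -0.006, -0.005]
wrist_force: [0.5, 0.4, -0.4]
opening: 0.311
finger_force: 59.1
```

send_rows(
  moves=[
    [[0, 0, 0.05], 0, 0],
    [[0, 0, 0.15], 0, 0],
    [[0, 0, 0.26], 0, 0],
    [[0, 0, 0.26], 0, 0],
    [[0, 0, 0.26], 0, 0],
  ],
)

```text
clock: 23.18
position: [567.4, 103.6, 47.0]
eef_rot: [-3.141, -0.002, 0.001]
wrist_force: [1.2, -0.1, -0.1]
opening: 0.314
finger_force: 59.0
```

```bash
python3 - <<'E'
from h import *
f=wrist("w15");plan(567.6,102.2,-0.5)
P=cloud(f)
q=P[(f["depth"]>0)&(np.hypot(P[...,0]-570,P[...,1]-101)<20)&(P[...,2]>70)&(P[...,2]<100)]
print("bottle",np.percentile(q,[1,99],axis=0).round(1));print("cup");top(f,570.3,101.2,28,32,3)
E
```

```text
at [568.1 103.5  47.7] yaw 0.03 tilt [ 0.001  0.001 -1.   ] open 0.308 grip 59.0 F [-0.4 -0.5  0.3] t 23.225
shift [-0.002  0.004  0.161] turn 0.0
bottle [[566.   84.6  70.7]
 [584.1 117.5  99.9]]
cup
n 1064 z 27.8 mean [579.  100.4] circ [571. 101.] d 51.9 rect [574.9 100.7] [51.4 43.8] 84.8
```

send_rows(
  moves=[
    [[-0.002, 0.004, 0.06], 0, 0],
    [[-0.002, 0.004, 0.11], 0, 0],
    [[-0.002, 0.004, 0.145], 0, 0],
    [[-0.002, 0.004, 0.16], 0, 0],
    [[-0.002, 0.004, 0.16], 0, 0],
  ],
)

```text
clock: 23.85
position: [567.2, 101.4, -1.2]
eef_rot: [3.142, -0.0, -0.0]
wrist_force: [-0.4, 0.4, 0.6]
opening: 0.308
finger_force: 59.1
```

```bash
python3 - <<'E'
from h import *
plan(567.6,102.2,-1.3)
E
```

```text
at [567.2 101.4  -1.2] yaw -0.01 tilt [-0. -0. -1.] open 0.308 grip 59.1 F [-0.4  0.4  0.6] t 23.85
shift [ 0.001 -0.003  0.   ] turn -0.0
```

send_rows(
  moves=[
    [[0, 0, 0.002], 0, 0],
    [[0, 0, 0.002], 0, 0.5],
    [[0, 0, 0.002], 0, 0.8],
    [[0, 0, 0.002], 0, 0.8],
    [[0, 0, 0.002], 0, 0.8],
  ],
)

```text
clock: 24.48
position: [567.1, 101.3, -1.7]
eef_rot: [3.142, -0.001, -0.0]
wrist_force: [-0.3, 0.5, -1.4]
opening: 0.805
finger_force: 0.0
```

send_rows(
  moves=[
    [[0, 0, -0.05], 0, 0.8],
    [[0, 0, -0.15], 0, 0.8],
    [[0, 0, -0.3], 0, 0.8],
    [[0, 0, -0.48], 0, 0.8],
    [[0, 0, -0.5], 0, 1],
  ],
)

```text
clock: 25.1
position: [570.1, 102.2, 153.8]
eef_rot: [-3.14, 0.001, -0.014]
wrist_force: [-0.2, -0.4, -0.6]
opening: 0.979
finger_force: 0.0
```

send_rows(
  moves=[
    [[-0.13, -0.12, 0], 0, 1],
    [[-0.28, -0.26, 0], 0, 1],
    [[-0.433, -0.4, 0], 0, 1],
    [[-0.433, -0.4, 0], 0, 1],
    [[-0.433, -0.4, 0], 0, 1],
  ],
)

```text
clock: 25.72
position: [437.4, 220.9, 148.4]
eef_rot: [3.141, -0.0, 0.001]
wrist_force: [0.8, -0.7, -0.5]
opening: 1.001
finger_force: 0.0
```

```bash
python3 - <<'E'
from h import *
f=wrist("w16");plan(437,221,150)
P=cloud(f);h=cv2.cvtColor(f["img"],cv2.COLOR_RGB2HSV)
k0=(f["depth"]>0)&(abs(P[...,0]-440)<60)&(abs(P[...,1]-220)<60)
for a,b in((15,35),(35,55),(60,69)):
    q=P[k0&(P[...,2]>a)&(P[...,2]<b)];r=cv2.minAreaRect(q[:,:2].astype(np.float32));print(a,len(q),np.percentile(q,[1,99],axis=0).round(1)[:,:2],[np.round(v,1) for v in r])
print("flux top");k=P[(f["depth"]>0)&(np.hypot(P[...,0]-570,P[...,1]-101)<20)&(P[...,2]>45)];print(len(k),k.mean(0).round(1),k.max(0).round(1),k.min(0).round(1))
E
```

```text
at [438.  220.3 148.3] yaw -0.1 tilt [ 0.    -0.001 -1.   ] open 0.997 grip 0.0 F [-0.4 -0.   0.4] t 25.775
shift [-0.003 -0.002 -0.006] turn -0.001
15 813 [[418.5 191.6]
 [467.3 244.2]] [array([442.8, 218.4]), array([51.6, 44.2]), np.float64(82.9)]
35 1078 [[418.6 191.6]
 [467.3 244.2]] [array([442.9, 218. ]), array([51.7, 44.3]), np.float64(83.5)]
60 1023 [[418.2 191. ]
 [467.  245.3]] [array([442.2, 218.2]), array([52.1, 45.4]), np.float64(82.9)]
flux top
1294 [564.5 105.6  60.6] [575.  115.2  86.9] [555.4  88.   45. ]
```

View pics/w16.png

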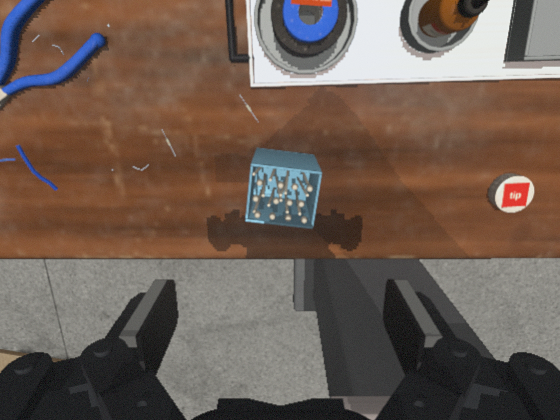

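The flux bottle stands upright in the cup (pixel (450,18)). The swab box is at pixel (284,190), centre (442.5,218.2), 52×45, yaw −7°. I'm aligning to it and descending.

send_rows(
  moves=[
    [[0.008, 0.003, 0], 0.04, 1],
    [[0.008, 0.003, 0.05], 0.078, 1],
    [[0.008, 0.003, 0.15], 0.078, 1],
    [[0.008, 0.003, 0.25], 0.078, 1],
    [[0.008, 0.003, 0.25], 0.078, 1],
  ],
)

```text
clock: 26.4
position: [439.0, 218.2, 71.4]
eef_rot: [3.132, -0.197, -0.006]
wrist_force: [-0.4, -0.1, -0.3]
opening: 1.0
finger_force: 0.0
```

```bash
python3 - <<'E'
from h import *
f=wrist("w17");plan(439.8,219.5,-8,-7)
P=cloud(f)
k0=(f["depth"]>0)&(abs(P[...,0]-440)<38)&(abs(P[...,1]-220)<38)
for a,b in((15,55),(60,69)):
    q=P[k0&(P[...,2]>a)&(P[...,2]<b)];r=cv2.minAreaRect(q[:,:2].astype(np.float32));print(a,len(q),[np.round(v,1) for v in r])
E
```

```text
at [439.9 219.1  72.8] yaw -7.16 tilt [-0.002 -0.001 -1.   ] open 1.001 grip 0.0 F [ 0.8 -0.1 -0.5] t 26.45
shift [-0.    -0.002  0.269] turn -0.002
15 4171 [array([442.5, 218.1]), array([51.7, 45. ]), np.float64(83.2)]
60 1992 [array([442.2, 218.1]), array([52.1, 45.6]), np.float64(83.0)]
```

send_rows(
  moves=[
    [[0, 0, 0.09], 0, 1],
    [[0, 0, 0.18], 0, 1],
    [[0, 0, 0.268], 0, 1],
    [[0, 0, 0.268], 0, 1],
    [[0, 0, 0.268], 0, 0],
  ],
)

```text
clock: 27.08
position: [441.0, 220.8, -5.7]
eef_rot: [-3.135, 0.194, -0.003]
wrist_force: [-0.0, 0.6, 0.0]
opening: 0.82
finger_force: 0.0
```

send_rows(
  moves=[
    [[0, 0, 0], 0, 0],
    [[0, 0, 0], 0, 0],
    [[0, 0, 0], 0, 0],
    [[0, 0, 0], 0, 0],
    [[0, 0, 0], 0, 0],
  ],
)

```text
clock: 27.7
position: [441.0, 221.0, -5.5]
eef_rot: [-3.134, 0.193, -0.004]
wrist_force: [0.3, -1.0, 5.9]
opening: 0.603
finger_force: 63.2
```

send_rows(
  moves=[
    [[0, 0, -0.1], 0, 0],
    [[0, 0, -0.3], 0, 0],
    [[0, 0, -0.48], 0, 0],
    [[0, 0, -0.48], -0.05, 0],
    [[0, 0, -0.48], -0.097, 0],
  ],
)

```text
clock: 28.32
position: [440.4, 220.6, 138.8]
eef_rot: [-3.14, -0.05, -0.005]
wrist_force: [0.1, -0.6, -0.9]
opening: 0.601
finger_force: 62.7
```

```bash
python3 - <<'E'
from h import *
plan(570.0,3.5,136,1.7)
E
```

```text
at [440.4 220.6 138.8] yaw 1.82 tilt [ 0.003  0.001 -1.   ] open 0.601 grip 62.7 F [ 0.1 -0.6 -0.9] t 28.325
shift [0.409 0.737 0.01 ] turn 0.001
```

send_rows(
  moves=[
    [[0.08, 0.15, 0], 0, 0],
    [[0.17, 0.31, 0], 0, 0],
    [[0.26, 0.47, 0], 0, 0],
    [[0.35, 0.63, 0], 0, 0],
    [[0.413, 0.739, 0], 0, 0],
  ],
)

```text
clock: 28.95
position: [571.2, -0.6, 137.9]
eef_rot: [3.141, 0.042, 0.002]
wrist_force: [0.3, 0.1, -2.1]
opening: 0.599
finger_force: 62.8
```

send_rows(
  moves=[
    [[0, 0, 0], 0, 0],
    [[0, 0, 0.1], 0, 0],
    [[0, 0, 0.25], 0, 0],
    [[0, 0, 0.3], 0, 0],
    [[0, 0, 0.3], 0, 0],
  ],
)

```text
clock: 29.58
position: [569.4, 3.2, 46.8]
eef_rot: [-3.141, -0.048, 0.002]
wrist_force: [-0.0, 0.5, -0.9]
opening: 0.607
finger_force: 62.8
```

```bash
python3 - <<'E'
from h import *
f=wrist("w18");plan(571.1,2.9,1.5,1.7)
P=cloud(f);print("bin");top(f,573,2,30,62,4)
k0=(f["depth"]>0)&(abs(P[...,0]-573)<34)&(abs(P[...,1]-2)<24)&(P[...,2]>55)&(P[...,2]<122)
q=P[k0];print(len(q),"box x front",np.percentile(q[:,0],99.5))
E
```

```text
at [570.5   3.1  47.9] yaw 1.73 tilt [ 0.001  0.    -1.   ] open 0.607 grip 62.8 F [-0.2 -0.2 -0.8] t 29.625
shift [0.002 0.001 0.155] turn 0.0
bin
n 1528 z 29.7 mean [597.9   1.2] circ [587.4   1.6] d 83.8 rect [588.3   1.6] [39.7 74.8] 1.2
18418 box x front 594.372308959226
```

View pics/w18.png

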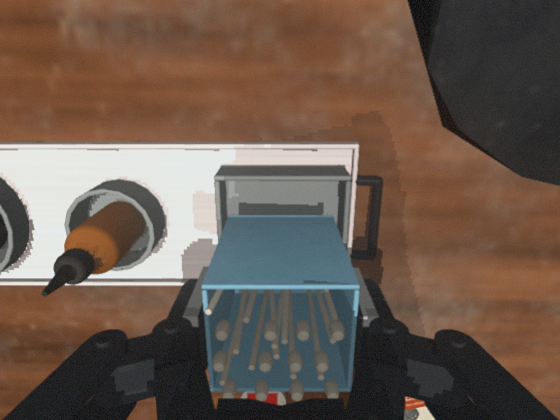

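The box is above the bin, upright and aligned with its walls (bin interior at pixel (285,195)). Lowering.

send_rows(
  moves=[
    [[0.003, 0.003, 0.05], 0, 0],
    [[0.003, 0.003, 0.1], 0, 0],
    [[0.003, 0.003, 0.13], 0, 0],
    [[0.003, 0.003, 0.15], 0, 0],
    [[0.003, 0.003, 0.15], 0, 0],
  ],
)

```text
clock: 30.25
position: [571.1, 1.7, 1.9]
eef_rot: [-3.141, -0.046, -0.0]
wrist_force: [-0.4, -0.6, -0.4]
opening: 0.601
finger_force: 62.8
```

```bash
python3 - <<'E'
from h import *
plan(571.1,2.5,1.5,1.7)
E
```

```text
at [571.1   1.7   1.9] yaw 1.69 tilt [ 0.  0. -1.] open 0.601 grip 62.8 F [-0.4 -0.6 -0.4] t 30.25
shift [ 0.    -0.003  0.001] turn -0.0
```

Base at about 7.4. Set it down the last bit, release, retreat and check.

send_rows(
  moves=[
    [[0, -0.002, 0.002], 0, 0],
    [[0, -0.002, 0.002], 0, 0],
    [[0, -0.002, 0.002], 0, 0.75],
    [[0, -0.002, 0.002], 0, 0.85],
    [[0, -0.002, 0.002], 0, 0.85],
  ],
)

```text
clock: 30.88
position: [570.9, 2.4, 1.2]
eef_rot: [-3.141, -0.047, 0.0]
wrist_force: [-1.0, -0.4, 0.3]
opening: 0.853
finger_force: 0.0
```

send_rows(
  moves=[
    [[0, 0, -0.05], 0, 0.85],
    [[0, 0, -0.15], 0, 0.85],
    [[0, 0, -0.3], 0, 0.85],
    [[0, 0, -0.5], 0, 0.85],
    [[0, 0, -0.6], 0, 0.85],
  ],
)

```text
clock: 31.5
position: [572.5, 2.5, 186.0]
eef_rot: [-3.141, -0.047, -0.009]
wrist_force: [0.9, -0.3, -0.3]
opening: 0.845
finger_force: 0.0
```

send_rows(
  moves=[
    [[-0.1, -0.1, 0], 0, 1],
    [[-0.25, -0.2, 0], 0, 1],
    [[-0.33, -0.3, 0], 0, 1],
    [[-0.33, -0.3, 0], 0, 1],
    [[-0.33, -0.3, 0], 0, 1],
  ],
)

```text
clock: 32.12
position: [470.0, 88.9, 182.2]
eef_rot: [3.141, 0.046, 0.002]
wrist_force: [0.1, -0.4, -0.5]
opening: 1.0
finger_force: 0.0
```

```bash
python3 - <<'E'
from h import *
f=wrist("w19");plan(470,90,180,0)
print("braid");top(f,567,201,61,28,3);print("reel");top(f,567,201,49,32,3)
P=cloud(f);k0=(f["depth"]>0)&(abs(P[...,0]-573)<34)&(abs(P[...,1]-2)<38)
q=P[k0&(P[...,2]>69)&(P[...,2]<76)];print("box rim (73)",len(q),[np.round(v,1) for v in cv2.minAreaRect(q[:,:2].astype(np.float32))])
q=P[k0&(P[...,2]>66)];print("max z",q[:,2].max())
print("tin");top(f,425,14,14,30,4);print("fine");top(f,439,-90,30,36,5)
E
```

```text
at [470.1  88.5 181.9] yaw 1.63 tilt [ 0.001 -0.    -1.   ] open 1.001 grip 0.0 F [ 0.6 -0.4 -0.2] t 32.175
shift [-0.    -0.005  0.006] turn 0.018
braid
n 1793 z 61.3 mean [567.5 200.6] circ [568.1 200.8] d 41.0 rect [566.2 200.7] [35.6 36.8] 86.4
reel
n 1512 z 49.4 mean [566.4 195.6] circ [566.8 200.5] d 52.8 rect [566.2 200.5] [51.3 51.8] 40.5
box rim (73) 1034 [array([572.2,   1.4]), array([44.9, 51.9]), np.float64(1.5)]
max z 87.48744727399666
tin
n 881 z 14.2 mean [429.   11.6] circ [429.   11.6] d 35.5 rect [428.9  11.2] [34.6 33.2] 4.7
fine
n 1313 z 29.7 mean [439.4 -88.9] circ [439.8 -88.8] d 44.2 rect [438.8 -89. ] [41.8 41.7] 10.4
```

View pics/w19.png

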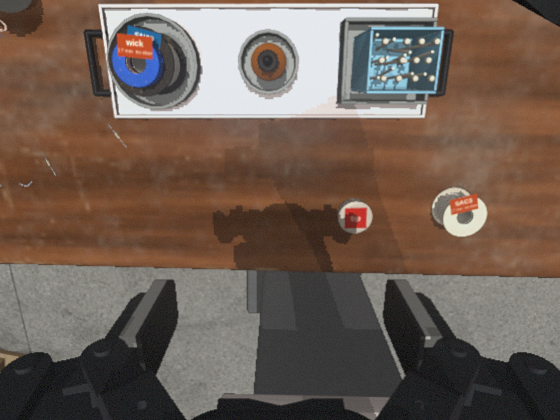

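The wrist view shows everything in place. The reel with the braid on it is in the dish (145,62), the bottle is upright in the cup (268,62), and the box stands in the bin (405,60) with its rim at 73 and aligned. The tin (355,217) and the fine reel (460,212) are where they were. Handing in.

```bash
python3 -c "
from plant import ticket
print(ticket.hand_in())"
```

```text
the job is handed in; nothing more can be done
None
```

The caddy is restocked in the order asked and handed in at about 32 s: the larger reel is in the dish with the braid centred on it, the dropper bottle is upright in the cup, and the swab box is upright in the bin; I did not touch the smaller reel, the tin or the tall bottle.

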